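# Read a film sample across and along on the sloped stage

### The arm

A 6-joint arm with a two-finger parallel gripper is mounted at the origin on a cart in front of the work surface, level with it; the furniture and walls round the work are solid. World frame = base frame: x ahead of the robot, y to its left, z up, the work surface at z = 0. Lengths are in m, angles in rad, forces in N, time in s.
With the tool pointing down it reaches from about 0.225 to 0.875 m from the base axis. Payload 3.4 kg.
Tool frame: the origin (TCP) lies between the finger pads; the fingertips stand 25 mm ahead of it and the grasp point (between the pads) lies 6 mm ahead of it (manip.tips_ahead is the distance from the TCP to the fingertips, in m); z points along the fingers, x is the direction in which the jaws open and shut, and the axes are right-handed (so a half turn about z gives the same grasp; the last joint's range is limited). The gripper opens to 85 mm and grips with 20 to 120 N. Pads are 22 mm wide; open, the fingers measure 114 mm over their backs; the gripper's body (76 mm by 85 mm) begins 54 mm behind the grasp point. The pads swing forward as they close: fully open they stand 13 mm farther back than shut.
Start: joints at [-1.36, 0.276, 1.505, -0, 1.361, -0.121], TCP at [0.187, -0.544, 0.256] pointing down, gripper open.
Joint ranges: [-2.89, 2.89], [-0.75, 2.08], [0.22, 2.7], [-1.18, 4.32], [0.11, 2.71], [-2.7, 2.7]. Speed limits (rad/s): [2.57, 2.57, 3.14, 3.14, 3.14, 3.14].

### API

Orientations are given as a unit quaternion [w, x, y, z].
In Python, from rig import manip gives the robot as it stands. The module is installed in compiled form; this text tells all that it offers.
- The arm moves only by the tool send_rows, never from a script. Its argument "plan" is a list of rows, each an object with "linear": the shift along the tool's x, y, z in m, a list of three; "delta_rot": the turn, a rotation vector about the tool's x, y, z in degrees, a list of three; "fingers": the finger opening in m, from 0 to 0.0854. A call has 1 to 12 rows; each row shifts and turns the pose as measured when the row begins, along the tool's axes as they then stand; what a row does not reach is not made up. A row lasts 1/12 s, in which the tool goes at most 41.7 mm and 7.16 degrees, less where a joint would pass 70% of its speed; a pose out of reach is approached as far as the arm can. A call with a gripper value outside its range is refused whole. The fingers move at their own pace and stop on an object; "force" is the grip in N (left out, the last holds). Time passes only in rows, so rows that do not move let the fingers close. It gives the time, the measured TCP pose, the force and the opening at its end, in the units of the state.
- manip.get_state(): the state, without advancing time (a new reading comes with each control period).
- manip.get_image(name): name is "scene" or "top"; returns the picture (420x560x3 uint8, red, green, blue); there is no depth.
- manip.camera_info(name): a dict with "K" (3x3 intrinsics, pixels), "dist" ([k1, k2, p1, p2, k3] as OpenCV has them; the pictures are not rectified), "rvec" (rotation vector, rad) and "tvec" (3), from world to camera coordinates, as OpenCV has them. Camera axes: x right, y down, z forward; pixel columns grow to the right and rows downward; lengths in m; the calibration is good to about 2 mm. A picture is of the moment at which its call begins. camera_info takes no time and is no camera call.
- manip.sign_off(): hands the job in, once; it reports no verdict.
Trained networks look in the newest picture that a camera, given by its name, has taken for a name from the list of things; names that differ only in an ending like _2 or _b are one class to them, and where a whole thing is asked for, a point or a joint stands for the part that bears it (a point fixed in the world has none). Each returns a list of dicts, best first, with "p" (0 to 1); they miss things now and then, are a little off and sometimes report something else, mostly with a low value. They report only what shows in the picture. A call takes as long as a camera call. They do not tell look-alikes from the thing itself.
- manip.find_in(thing, camera): "extent" ([left, top, right, bottom] in pixels, round what is visible of it).
- manip.masks_of(thing, camera): "pixels" (420x560 bool, what is visible of it) and "extent" ([left, top, right, bottom] in pixels, round what is visible of it).
The state is a dict: "clock": time; "qpos": joint angles; "qd": joint speeds; "effort": joint torques, N m; "position": TCP position; "ee_rot": TCP orientation; "contact_force": force on the tool from outside, world axes, zero at the start; "moment": the same for the moment, N m; "width": finger opening in m.
Only numpy, scipy, OpenCV 4.12 (cv2) and the standard library are available. Lean on these libraries where they do the work, as an engineer would, in place of code of your own. Each camera call takes 0.05 s, during which the arm holds its last target. There are 200 camera calls.

### The job

Hold the film sample on the sloped stage for two readings: take the square sample plate by its upright tab, bring its underside down, tilted to match the slope by feel, and press it gently flush on both contact bars, centred on the stage, with its lug pointing level to one side, for a good second. Then lift it clear of the stage, turn it a quarter turn so that the lug points straight up or down the slope (either will do), and press it gently flush and centred on both bars again. Finish while still gripping the plate and pressing it there; do not shift the slope of the stage or disturb the things around.

Things in the scene. Friction and masses are not known exactly. Their poses are not given: they have to be found in the camera images.
- plate_grip (a point): centre of the white grip tab on the loose sample plate: 26 mm long in plate x, 12 mm thick in plate y (grip across this), 46 mm tall. The plate is a flat aluminium square, 64x64x5 mm, with one rounded lug 18 mm wide reaching 22 mm past its +x edge. Point 28 mm above the flat underside, which starts on the worktop. x to the lug, z up out of the plate. 60 to 130 g.
- stage_face (a point): centre of the sloped contact plane (bar tops at rest, midway between the bars), 63 to 71 mm above the worktop; fixed to the tilting head. x straight up the slope, y level along the bars, z out of the face. Slope 11 to 24 degrees, different each time, rising roughly away from the robot; a stiff friction hinge (4 N m) holds it and a gentle press does not move it.
- stage: the stage: grey base 120x104x10 mm fixed to the worktop, with grey cheeks that stay below the contact plane; between them the tilting aluminium head, 86 mm up the slope, 80 mm wide, whose top lies 11 mm under the contact plane. Origin at the centre of the base's underside; x roughly away from the robot.
- lower_bar: lower steel contact bar, 8 mm wide, 70 mm long across the slope, standing free over the head on its own springs: it gives straight into the face, 1.5 N to start, 1.5 N per mm more, hard stop at 5 mm (9 N). Origin at the middle of its top, at rest 22 mm down the slope from point stage_face; same axes.
- upper_bar: upper steel contact bar, the same, at rest 22 mm up the slope from point stage_face. A plate that does not match the slope pushes one bar in further than the other.
- photometer: white bench photometer, 176x211 mm, 169 mm tall, fixed between the two work places: carry things over or in front of it. Origin at the centre of its underside.
- timer: bench timer, 58x62x18 (mm), loose; a bystander to leave alone. Origin at the centre of its underside.
- petri_dish: covered petri dish, 59 across, 16 high (mm), loose; a bystander to leave alone. Origin at the centre of its underside.
- vial_0: clear screw vial with dark cap, 27 across, 50 high (mm), loose; a bystander to leave alone. Origin at the centre of its underside.
- vial_1: brown screw vial with white cap, 27 across, 50 high (mm), loose; a bystander to leave alone. Origin at the centre of its underside.
- beaker_0: small beaker, 56 across, 62 high (mm), loose; a bystander to leave alone. Origin at the centre of its underside.
There are look-alikes about, which are no part of the job. Leave any turquoise look-alike of the part that bears plate_grip alone.

How it is judged:
On the way, in this order (a step that is already met when the one before it is completed fails the run):
1. the plate is held pressed flush on both bars, lug level to one side (contact force between plate and lower_bar above 1 N and contact force between plate and upper_bar above 1 N and angle between the z axis of plate_grip and the z axis of stage_face, either way round below 0.06 rad and x of plate_grip in the frame of stage_face between -0.012 and 0.012 m and y of plate_grip in the frame of stage_face between -0.012 and 0.012 m and z of plate_grip in the frame of stage_face above 0.02 m and contact force between the fingers and plate above 2 N and distance between the grasp point and plate_grip below 0.03 m and angle between the x axis of plate_grip and the y axis of stage_face, either way round below 0.17 rad), for 0.6 s.
2. the plate is lifted clear of the stage (z of plate_grip in the frame of stage_face above 0.043 m), for 0.05 s.
At the end, for the whole second after the job is handed in: Tab gripped (grasp point within 30 mm of its centre, fingers over 2 N); plate presses each bar with over 1 N, parallel to the face within 3.4 degrees, centred within 12 mm each way, underside down, lug up or down the slope within 10 degrees (contact force between plate and lower_bar above 1 N and contact force between plate and upper_bar above 1 N and angle between the z axis of plate_grip and the z axis of stage_face, either way round below 0.06 rad and x of plate_grip in the frame of stage_face between -0.012 and 0.012 m and y of plate_grip in the frame of stage_face between -0.012 and 0.012 m and z of plate_grip in the frame of stage_face above 0.02 m and contact force between the fingers and plate above 2 N and distance between the grasp point and plate_grip below 0.03 m and angle between the x axis of plate_grip and the x axis of stage_face, either way round below 0.17 rad); the arm keeps its last pose, push and grip.
It fails at once if the plate is pressed too hard on the stage (over 40 N) (contact force between plate and stage above 40 N).
It fails at once if the slope of the stage is shifted (face centre moved over 5 mm) (distance of stage_face from where it was at the start of the episode above 0.005 m).
It fails at once if a thing around is disturbed (moved over 30 mm) (distance of any of timer, petri_dish, vial_0, vial_1, beaker_0 from where it was at the start of the episode above 0.03 m).
It also fails if it takes over 54 s, if anything falls off the work surface, if the arm or the gripper's body presses on something with over 40 N, if the wrist force passes 120 N, or if a joint passes its speed limit or range.

## Working session

There is one attempt and no reset: what is moved stays moved. The work goes in short steps, Python scripts to look and compute and a tool call to move; the robot and the scene stay as the last step left them, time stands still between calls to the robot, and variables do not carry over. Pictures are saved under pics/ and viewed, about 8 in all and at most 12, crops included, and the job is handed in when it is done.

Besides the shell and the picture viewer there is one more tool, called after "Call:" as name([rows], argument=value, ...), one row to a line, values as JSON. send_rows: Moves the arm, as the interface text tells. Its arguments: {"type":"object","properties":{"plan":{"type":"array","items":{"type":"object","properties":{"linear":{"type":"array","items":{"type":"number"}},"delta_rot":{"type":"array","items":{"type":"number"}},"fingers":{"type":"number"}}}},"force":{"type":"number"}},"required":["plan"]}

```bash
mkdir -p pics
python3 - <<'E'
from rig import manip
import cv2,numpy as np
for c in("scene","top"):
    im=manip.get_image(c); cv2.imwrite(f"pics/{c}0.png",im[:,:,::-1])
    ci=manip.camera_info(c); R=cv2.Rodrigues(np.array(ci["rvec"]))[0]
    print(c,np.array(ci["K"]).round(1).tolist(),np.round(ci["dist"],3),"campos",(-R.T@np.array(ci["tvec"]).ravel()).round(3))
    for t in("plate_grip","stage_face","stage","lower_bar","upper_bar","photometer","timer","petri_dish","vial_0","beaker_0"):
        try: print(t,[(round(d["p"],2),np.round(d["extent"]).tolist()) for d in manip.find_in(t,c)])
        except Exception as e: print(t,e)
print(manip.get_state())
E
```

```text
scene [[428.1, 0.0, 280.8], [0.0, 428.1, 210.6], [0.0, 0.0, 1.0]] [-0.001  0.     0.     0.     0.   ] campos [-0.138  0.688  0.488]
plate_grip [(0.9, [147.0, 287.0, 198.0, 323.0]), (0.88, [208.0, 257.0, 243.0, 291.0]), (0.61, [246.0, 280.0, 295.0, 319.0])]
stage_face [(0.84, [326.0, 186.0, 371.0, 214.0])]
stage [(0.9, [320.0, 188.0, 372.0, 227.0])]
lower_bar [(0.53, [339.0, 194.0, 362.0, 201.0])]
upper_bar []
photometer []
timer [(0.77, [316.0, 254.0, 345.0, 275.0])]
petri_dish [(0.75, [335.0, 238.0, 363.0, 256.0])]
vial_0 [(0.64, [293.0, 250.0, 305.0, 274.0])]
beaker_0 []
top [[533.2, 0.0, 287.0], [0.0, 533.2, 204.9], [0.0, 0.0, 1.0]] [-0.198  0.     0.     0.     0.   ] campos [0.401 0.054 1.658]
plate_grip [(0.89, [217.0, 249.0, 246.0, 276.0]), (0.72, [214.0, 207.0, 237.0, 238.0]), (0.56, [170.0, 217.0, 196.0, 243.0])]
stage_face [(0.64, [354.0, 197.0, 382.0, 228.0])]
stage [(0.77, [347.0, 191.0, 388.0, 232.0]), (0.75, [344.0, 150.0, 362.0, 169.0])]
lower_bar [(0.51, [358.0, 216.0, 378.0, 224.0])]
upper_bar [(0.62, [356.0, 200.0, 381.0, 208.0])]
photometer []
timer [(0.55, [275.0
[... 198 characters left out ...]
67.0])]
{'clock': 1.1, 'qpos': array([-1.35999241e+00,  2.75889624e-01,  1.50487895e+00,  8.33290999e-06,
        1.36069848e+00, -1.21005607e-01]), 'qd': array([ 2.35446745e-04, -6.81542642e-04,  1.65328581e-03,  1.39722082e-03,
       -1.62496930e-03,  2.06585232e-05]), 'effort': array([ 1.68864430e-03, -4.16668189e+01, -2.46102297e+01, -9.18419005e-05,
        3.06536458e-04,  1.22919906e-05]), 'position': array([ 0.18731175, -0.54367788,  0.25634234]), 'ee_rot': array([ 3.93602450e-05,  8.14172198e-01, -5.80623482e-01,  4.91034411e-05]), 'contact_force': array([ 0.07964522,  0.38773743, -0.55627968]), 'moment': array([ 0.00969482, -0.00596504, -0.05798213]), 'width': 0.08510604786572296}
```

Run:
```python
import cv2,numpy as np
a=cv2.imread("pics/top0.png")[130:300,150:410]; a=cv2.resize(a,None,fx=3,fy=3,interpolation=cv2.INTER_CUBIC); cv2.imwrite("pics/topc.png",a)
b=cv2.imread("pics/scene0.png")[150:350,130:396]; b=cv2.resize(b,None,fx=3,fy=3,interpolation=cv2.INTER_CUBIC); cv2.imwrite("pics/scenec.png",b)
```

```text
(no output)
```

View pics/topc.png

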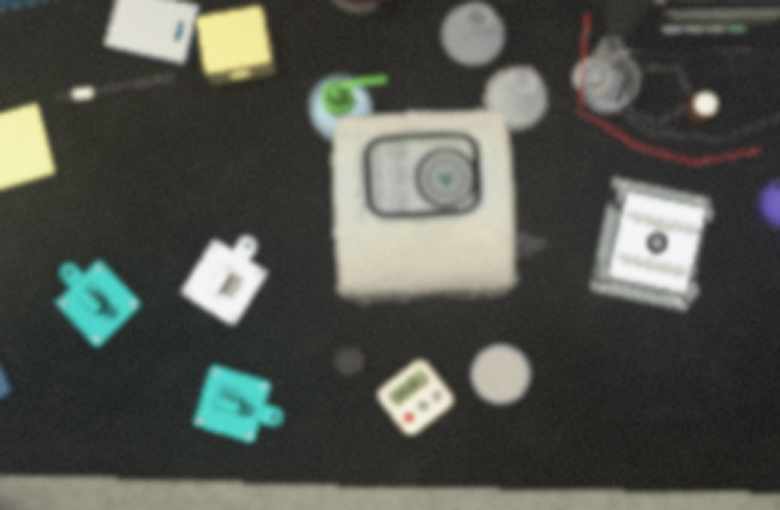

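View pics/scenec.png

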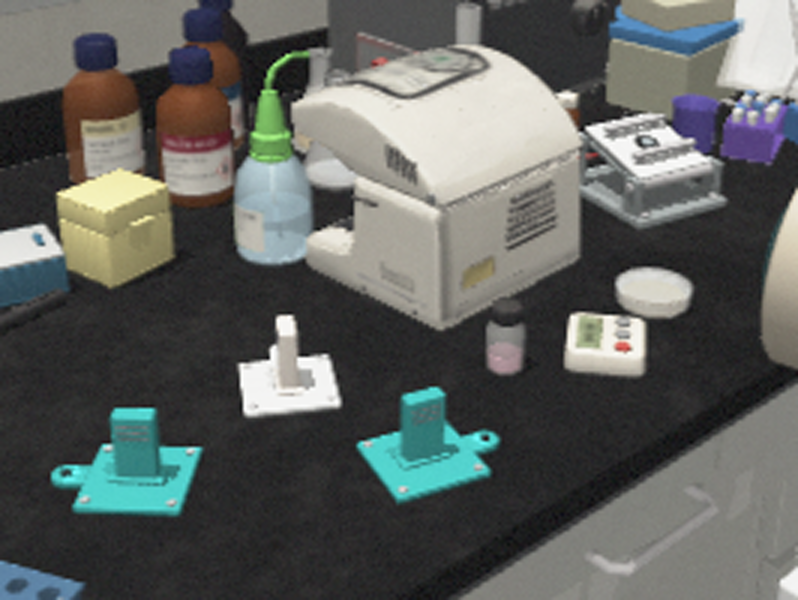

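Run:
```python
import cv2,numpy as np
a=cv2.imread("pics/top0.png"); b=cv2.imread("pics/scene0.png")
f=lambda im,x0,y0,w,h,s:cv2.resize(im[y0:y0+h,x0:x0+w],(w*s,h*s),interpolation=cv2.INTER_NEAREST)
A=np.hstack([f(a,340,183,56,56,7),f(b,318,180,56,56,7)])
B=np.hstack([f(a,200,200,50,28,7),f(b,200,250,62,28,7)])
B=cv2.copyMakeBorder(B,0,0,0,A.shape[1]-B.shape[1],cv2.BORDER_CONSTANT)
cv2.imwrite("pics/crops.png",np.vstack([A,B]))
```

```text
(no output)
```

View pics/crops.png

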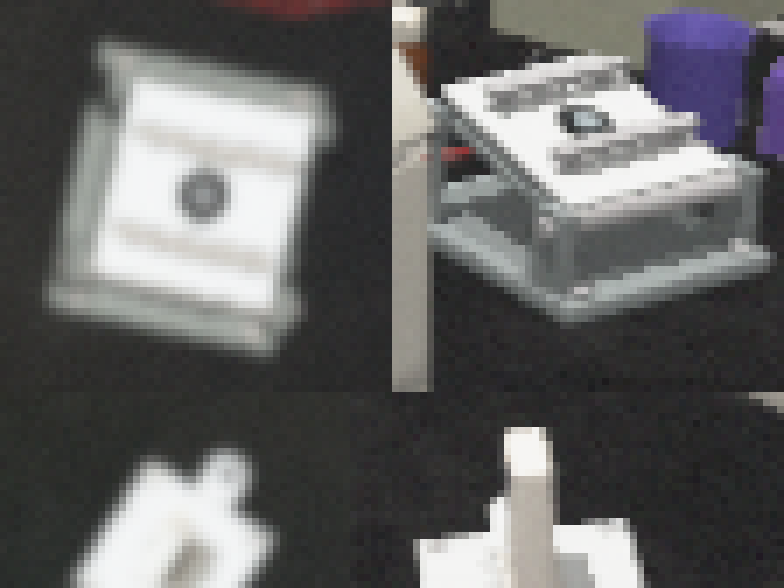

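```bash
cat > h.py <<'E'
import cv2,numpy as np
from rig import manip
from scipy.optimize import minimize,least_squares
from scipy.spatial.transform import Rotation as R
C={c:manip.camera_info(c) for c in("scene","top")}
def proj(P,c):
    i=C[c]; return cv2.projectPoints(np.asarray(P,float).reshape(-1,1,3),np.array(i["rvec"],float),np.array(i["tvec"],float),np.array(i["K"],float),np.array(i["dist"],float))[0][:,0]
def box(x0,x1,y0,y1,z0,z1): return np.array([[x,y,z] for x in(x0,x1) for y in(y0,y1) for z in(z0,z1)])
t=np.linspace(-np.pi/2,np.pi/2,9)
lug=np.array([[.045+.009*np.cos(a),.009*np.sin(a),z] for a in t for z in(0,.005)]+[[.03,s*.009,z] for s in(1,-1) for z in(0,.005)])
PLATE=[box(-.032,.032,-.032,.032,0,.005),lug,box(-.013,.013,-.006,.006,0,.051)]
def render(parts,Rm,p,c,roi,blur):
    x0,y0,x1,y1=roi; S=6; m=np.zeros(((y1-y0)*S,(x1-x0)*S),np.uint8)
    for q in parts:
        u=(proj(q@Rm.T+p,c)-[x0,y0]+.5)*S-.5
        cv2.fillConvexPoly(m,cv2.convexHull((u*16).astype(np.int32)),255,shift=4)
    m=cv2.resize(m,(x1-x0,y1-y0),interpolation=cv2.INTER_AREA)/255.
    return cv2.GaussianBlur(m,(0,0),blur)
E
python3 - <<'E'
from h import *
ims={c:cv2.imread(f"pics/{c}0.png") for c in C}
rois={"top":(200,195,250,250),"scene":(203,250,250,294)}
obs={}
for c,(x0,y0,x1,y1) in rois.items():
    g=ims[c][y0:y1,x0:x1].astype(float).min(2); lo=np.percentile(g,15); hi=np.percentile(g,95)
    o=np.clip((g-lo)/(hi-lo),0,1); k=cv2.morphologyEx((o>.35).astype(np.uint8),cv2.MORPH_CLOSE,np.ones((5,5)))
    obs[c]=np.where((cv2.erode(k,np.ones((3,3)))>0),1,o) 
def cost(v,cs=("top","scene")):
    Rm=R.from_euler("z",v[2]).as_matrix(); s=0
    for c in cs: s+=((render(PLATE,Rm,np.array([v[0],v[1],0]),c,rois[c],1.2 if c=="top" else .6)-obs[c])**2).sum()
    return s
# init from top pixel ray to z=0
def ray(u,c,z):
    f=lambda v:proj([[v[0],v[1],z]],c)[0]-u
    return least_squares(f,[.4,0]).x
p0=ray([225,224],"top",.003); l=ray([232.3,211.7],"top",.003); yaw=np.arctan2(*(l-p0)[::-1])
print(p0,np.degrees(yaw))
for cs in(("top","scene"),("top",),("scene",)):
    r=minimize(cost,[*p0,yaw],args=(cs,),method="Nelder-Mead",options=dict(initial_simplex=[[p0[0],p0[1],yaw],[p0[0]+.006,p0[1],yaw],[p0[0],p0[1]+.006,yaw],[p0[0],p0[1],yaw+.15]]))
    print("plate",cs,r.x[:2].round(4),np.degrees(r.x[2]).round(1),round(r.fun,1))
# stage
T=np.array([[130,78],[313,118],[270,308],[92,270]])/7+[340,183]-.5
S=np.array([[445,85],[626,58],[766,171],[554,206]])/7+[318,180]-.5
S=(np.array([[445-392,85],[626-392,58],[766-392,171],[554-392,206]]))/7+[318,180]-.5
F=np.array([[.043,.04,-.011],[.043,-.04,-.011],[-.043,-.04,-.011],[-.043,.04,-.011]])
def Rs(y,s): return R.from_euler("ZY",[y,-s]).as_matrix()
def f(v):
    P=F@Rs(v[3],v[4]).T+v[:3]
    return np.r_[(proj(P,"top")-T).ravel(),(proj(P,"scene")-S).ravel()]
q=ray([369,211],"top",.06)
r=least_squares(f,[*q,.067,0,.3],loss="soft_l1")
print("stage",r.x[:3].round(4),np.degrees(r.x[3:]).round(1)); print(f(r.x).reshape(-1,2).round(1).tolist())
for n,u,z in(("pm front L",[260,226],.08),("pm front R",[322,226],.08),("vial",[266,250],.05),("timer",[288,262],.018),("petri",[317,255],.016),("turq",[228,263],.02),("pm back L",[262,168],.169)):
    print(n,ray(u,"top",z).round(3))
E
```

```text
[0.48716753 0.24594575] -29.028256966139182
plate ('top', 'scene') [0.4881 0.2486] -30.9 24.0
plate ('top',) [0.4883 0.2481] -30.6 10.4
plate ('scene',) [0.488  0.2488] -31.2 13.6
stage [ 0.5333 -0.1936  0.0616] [-12.5  13.2]
[[1.4, 0.1], [0.7, 0.7], [-0.4, 0.7], [-0.3, -0.1], [-0.2, 0.4], [-3.3, -0.5], [-4.6, -0.3], [2.4, 0.2]]
pm front L [0.48  0.133]
pm front R [ 0.484 -0.051]
vial [0.409 0.114]
timer [0.374 0.047]
petri [ 0.398 -0.042]
turq [0.367 0.231]
pm back L [0.639 0.127]
```

```bash
cat >> h.py <<'E'
F=np.array([[.043,.04,-.011],[.043,-.04,-.011],[-.043,-.04,-.011],[-.043,.04,-.011]])
def bar(s): return np.array([[s*.022+a,b,0] for a,b in((.004,.035),(.004,-.035),(-.004,-.035),(-.004,.035))])
def Rs(y,s): return R.from_euler("ZY",[y,-s]).as_matrix()
E
cat > st.py <<'E'
from h import *
T=np.array([[130,78],[313,118],[270,308],[92,270]])/7+[340,183]-.5
S=np.array([[445-392,85],[626-392,58],[738-392,174],[558-392,206]])/7+[318,180]-.5
def f(v):
    P=F@Rs(v[3],v[4]).T+v[:3]
    return np.r_[(proj(P,"top")-T).ravel(),(proj(P,"scene")-S).ravel()]
r=least_squares(f,[.533,-.194,.067,-.2,.3],loss="soft_l1",f_scale=.5)
print("stage",r.x[:3].round(4),np.degrees(r.x[3:]).round(1)); print(f(r.x).reshape(-1,2).round(1).tolist())
x0,y0,w,h,s=318,182,56,46,14
im=cv2.resize(cv2.imread("pics/scene0.png")[y0:y0+h,x0:x0+w],(w*s,h*s),interpolation=cv2.INTER_CUBIC)
raw=im.copy()
M=Rs(r.x[3],r.x[4])
for q,col in((F,(0,0,255)),(bar(1),(0,200,0)),(bar(-1),(255,0,0))):
    u=(proj(q@M.T+r.x[:3],"scene")-[x0,y0]+.5)*s
    cv2.polylines(im,[u.astype(np.int32)],True,col,1)
cv2.imwrite("pics/ov.png",cv2.resize(im,(784,590)) if im.shape[0]>600 else im)
E
python3 st.py
```

```text
stage [ 0.5336 -0.1937  0.0611] [-12.   13.9]
[[1.2, 0.1], [0.6, 0.4], [-0.3, 0.4], [-0.2, -0.1], [-0.3, 0.4], [-3.6, -0.5], [-0.8, -0.5], [1.9, 0.5]]
```

View pics/ov.png

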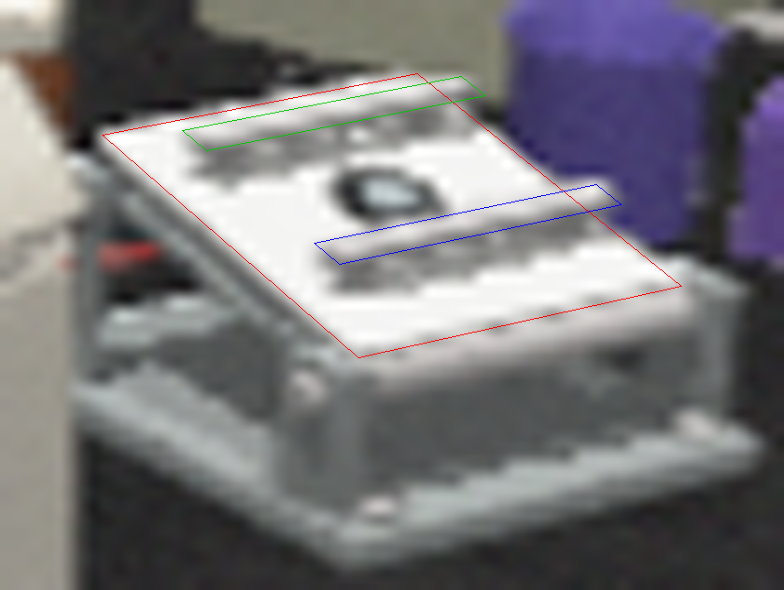

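```bash
cat > st2.py <<'E'
from h import *
tp=lambda a:np.array(a)/7+[340,183]-.5
sp=lambda a:np.array(a)/[14,12.83]+[318,182]-.5
B1,B2=bar(1),bar(-1)
hub=[[0,0,-.011]]
mid=lambda B,s:(B[[0,3]] if s>0 else B[[1,2]]).mean(0)
PT=np.vstack([F,hub]); OT=tp([[130,78],[313,118],[270,308],[92,270],[203,193]])
PS=np.vstack([F[0],F[2],F[3],hub,mid(B2,1),mid(B2,-1),mid(B1,1),mid(B1,-1)])
OS=sp([[105,140],[692,292],[350,358],[385,190],[335,256],[614,197],[198,145],[472,95]])
def f(v):
    M=Rs(v[3],v[4]).T
    return np.r_[(proj(PT@M+v[:3],"top")-OT).ravel(),(proj(PS@M+v[:3],"scene")-OS+v[5:]).ravel(),v[5:]*.7]
r=least_squares(f,[.533,-.194,.067,-.2,.3,0,0],loss="soft_l1",f_scale=.5)
print("stage",r.x[:3].round(4),np.degrees(r.x[3:5]).round(1),r.x[5:].round(2)); print(f(r.x)[:-2].reshape(-1,2).round(1).tolist())
x0,y0,w,h,s=318,182,56,46,7
def ov(c,x0,y0,w,h,s,off):
    im=cv2.resize(cv2.imread(f"pics/{c}0.png")[y0:y0+h,x0:x0+w],(w*s,h*s),interpolation=cv2.INTER_CUBIC)
    M=Rs(r.x[3],r.x[4])
    for q,col in((F,(0,0,255)),(B1,(0,200,0)),(B2,(255,0,0))):
        u=(proj(q@M.T+r.x[:3],c)+off-[x0,y0]+.5)*s
        cv2.polylines(im,[u.astype(np.int32)],True,col,1)
    return im
cv2.imwrite("pics/ov2.png",np.hstack([ov("top",345,188,44,44,9,0),ov("scene",322,182,44,44,9,r.x[5:])]))
E
python3 st2.py
```

```text
stage [ 0.5342 -0.1931  0.0607] [-10.9  13.7] [0.46 0.06]
[[0.7, 0.1], [0.2, -0.1], [-0.2, 0.1], [-0.2, -0.0], [-0.1, 0.1], [-0.1, -0.0], [-0.6, -0.4], [1.2, 0.2], [0.4, 1.8], [-0.2, 0.1], [-0.3, -0.1], [-0.1, -0.0], [-0.0, -0.5]]
```

View pics/ov2.png

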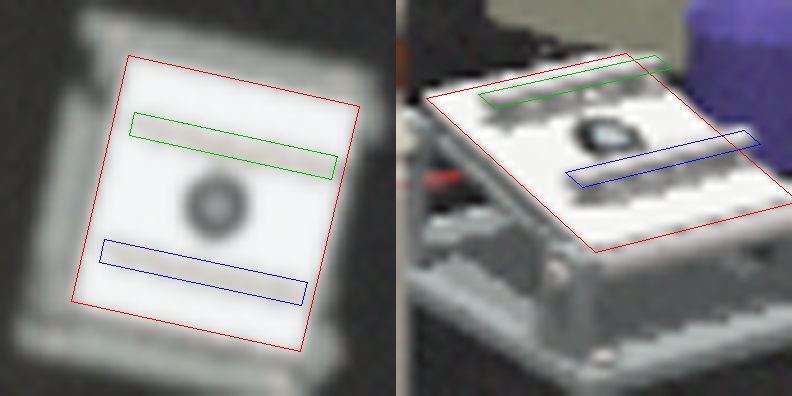

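```bash
cat >> h.py <<'E'
def down(yaw): # tool x at yaw deg, z down
    return R.from_euler("z",yaw,degrees=True)*R.from_euler("x",180,degrees=True)
def pose():
    s=manip.get_state(); q=s["ee_rot"]; return s,np.array(s["position"]),R.from_quat(np.r_[q[1:],q[0]])
def to(p,Rt=None):
    s,p0,R0=pose()
    print("t",round(s["clock"],2),"pos",p0.round(4),"F",np.round(s["contact_force"],2),"M",np.round(s["moment"],3),"w",round(s["width"],4),"q",np.degrees(s["qpos"]).round(0))
    print(" lin mm",(R0.inv().apply(np.array(p)-p0)*1e3).round(1),end=" ")
    if Rt is not None:
        d=(R0.inv()*Rt).as_rotvec(degrees=True); print("rot",d.round(2),end=" ")
    print()
E
python3 -c "
from h import *
to([.488,.2486,.2],down(59))"
```

```text
t 1.1 pos [ 0.1873 -0.5437  0.2563] F [ 0.08  0.39 -0.56] M [ 0.01  -0.006 -0.058] w 0.0851 q [-78.  16.  86.   0.  78.  -7.]
 lin mm [-651.1 -542.4   56.3] rot [ 1.0000e-02 -0.0000e+00 -1.2999e+02]
```

Call:
send_rows([
  {"linear": [-0.029, -0.0242, 0]},
  {"linear": [-0.029, -0.0242, 0]},
  {"linear": [-0.029, -0.0242, 0]},
  {"linear": [-0.029, -0.0242, 0]},
  {"linear": [-0.029, -0.0242, 0]},
  {"linear": [-0.029, -0.0242, 0]},
  {"linear": [-0.029, -0.0242, 0]},
  {"linear": [-0.029, -0.0242, 0]},
  {"linear": [-0.029, -0.0242, 0]},
  {"linear": [-0.029, -0.0242, 0]},
  {"linear": [-0.029, -0.0242, 0]},
  {"linear": [-0.029, -0.0242, 0]},
])

```text
$.plan[0]: bad value
```

```bash
python3 -c "
from h import *
to([.488,.2486,.256],down(59))"
```

```text
t 1.1 pos [ 0.1873 -0.5437  0.2563] F [ 0.08  0.39 -0.56] M [ 0.01  -0.006 -0.058] w 0.0851 q [-78.  16.  86.   0.  78.  -7.]
 lin mm [-6.511e+02 -5.424e+02  3.000e-01] rot [ 1.0000e-02 -0.0000e+00 -1.2999e+02]
```

All fields are needed in each row.

Call:
send_rows([
  {"linear": [-0.029, -0.0242, 0], "delta_rot": [0, 0, 0], "fingers": 0.085},
  {"linear": [-0.029, -0.0242, 0], "delta_rot": [0, 0, 0], "fingers": 0.085},
  {"linear": [-0.029, -0.0242, 0], "delta_rot": [0, 0, 0], "fingers": 0.085},
  {"linear": [-0.029, -0.0242, 0], "delta_rot": [0, 0, 0], "fingers": 0.085},
  {"linear": [-0.029, -0.0242, 0], "delta_rot": [0, 0, 0], "fingers": 0.085},
  {"linear": [-0.029, -0.0242, 0], "delta_rot": [0, 0, 0], "fingers": 0.085},
  {"linear": [-0.029, -0.0242, 0], "delta_rot": [0, 0, 0], "fingers": 0.085},
  {"linear": [-0.029, -0.0242, 0], "delta_rot": [0, 0, 0], "fingers": 0.085},
  {"linear": [-0.029, -0.0242, 0], "delta_rot": [0, 0, 0], "fingers": 0.085},
  {"linear": [-0.029, -0.0242, 0], "delta_rot": [0, 0, 0], "fingers": 0.085},
  {"linear": [-0.029, -0.0242, 0], "delta_rot": [0, 0, 0], "fingers": 0.085},
  {"linear": [-0.029, -0.0242, 0], "delta_rot": [0, 0, 0], "fingers": 0.085},
])

```text
clock: 2.1
position: [0.3531, -0.1122, 0.2537]
ee_rot: [0.002, 0.809, -0.587, 0.005]
contact_force: [0.0, -0.4, -0.0]
width: 0.085
```

```bash
python3 -c "
from h import *
to([.488,.2486,.256],down(59))"
```

```text
t 2.1 pos [ 0.3531 -0.1122  0.2537] F [ 0.01 -0.36 -0.01] M [-0.037  0.028  0.002] w 0.085 q [-28.  -3. 108.  -0.  74.  44.]
 lin mm [-301.2 -240.1   -4.7] rot [   0.57   -0.44 -130.94]
```

Call:
send_rows([
  {"linear": [-0.029, -0.023, 0], "delta_rot": [0, 0, 0], "fingers": 0.085},
  {"linear": [-0.029, -0.023, 0], "delta_rot": [0, 0, 0], "fingers": 0.085},
  {"linear": [-0.029, -0.023, 0], "delta_rot": [0, 0, 0], "fingers": 0.085},
  {"linear": [-0.029, -0.023, 0], "delta_rot": [0, 0, 0], "fingers": 0.085},
  {"linear": [-0.029, -0.023, 0], "delta_rot": [0, 0, 0], "fingers": 0.085},
  {"linear": [-0.029, -0.023, 0], "delta_rot": [0, 0, 0], "fingers": 0.085},
  {"linear": [-0.029, -0.023, 0], "delta_rot": [0, 0, 0], "fingers": 0.085},
  {"linear": [-0.029, -0.023, 0], "delta_rot": [0, 0, 0], "fingers": 0.085},
  {"linear": [-0.029, -0.023, 0], "delta_rot": [0, 0, 0], "fingers": 0.085},
  {"linear": [-0.029, -0.023, 0], "delta_rot": [0, 0, 0], "fingers": 0.085},
  {"linear": [-0.01, -0.008, 0], "delta_rot": [0, 0, -3], "fingers": 0.085},
  {"linear": [0, 0, 0], "delta_rot": [0, 0, -7], "fingers": 0.085},
])

```text
clock: 3.1
position: [0.4908, 0.2757, 0.2541]
ee_rot: [-0.002, 0.861, -0.509, 0.01]
contact_force: [0.8, -0.7, 0.3]
width: 0.0849
```

Call:
send_rows([
  {"linear": [0, 0, 0], "delta_rot": [0, 0, -7], "fingers": 0.085},
  {"linear": [0, 0, 0], "delta_rot": [0, 0, -7], "fingers": 0.085},
  {"linear": [0, 0, 0], "delta_rot": [0, 0, -7], "fingers": 0.085},
  {"linear": [0, 0, 0], "delta_rot": [0, 0, -7], "fingers": 0.085},
  {"linear": [0, 0, 0], "delta_rot": [0, 0, -7], "fingers": 0.085},
  {"linear": [0, 0, 0], "delta_rot": [0, 0, -7], "fingers": 0.085},
  {"linear": [0, 0, 0], "delta_rot": [0, 0, -7], "fingers": 0.085},
  {"linear": [0, 0, 0], "delta_rot": [0, 0, -7], "fingers": 0.085},
  {"linear": [0, 0, 0], "delta_rot": [0, 0, -7], "fingers": 0.085},
  {"linear": [0, 0, 0], "delta_rot": [0, 0, -7], "fingers": 0.085},
  {"linear": [0, 0, 0], "delta_rot": [0, 0, -7], "fingers": 0.085},
  {"linear": [0, 0, 0], "delta_rot": [0, 0, -7], "fingers": 0.085},
])

```text
clock: 4.1
position: [0.4911, 0.2798, 0.2528]
ee_rot: [0.005, 0.977, 0.214, 0.008]
contact_force: [0.5, -0.4, 0.4]
width: 0.085
```

```bash
python3 -c "
from h import *
to([.488,.2486,.156],down(59))"
```

```text
t 4.1 pos [0.4911 0.2798 0.2528] F [ 0.49 -0.38  0.36] M [0.013 0.042 0.013] w 0.085 q [23. 15. 88. -1. 76. -2.]
 lin mm [-17.1  25.8  96.9] rot [  0.93  -0.5  -34.26]
```

Call:
send_rows([
  {"linear": [0, 0, 0.012], "delta_rot": [0.2, -0.1, -7], "fingers": 0.085},
  {"linear": [0, 0, 0.012], "delta_rot": [0.2, -0.1, -7], "fingers": 0.085},
  {"linear": [0, 0, 0.012], "delta_rot": [0.2, -0.1, -7], "fingers": 0.085},
  {"linear": [0, 0, 0.012], "delta_rot": [0.2, -0.1, -7], "fingers": 0.085},
  {"linear": [0, 0, 0.012], "delta_rot": [0, 0, -4], "fingers": 0.085},
  {"linear": [0, 0, 0.012], "delta_rot": [0, 0, 0], "fingers": 0.085},
])

```text
clock: 4.6
position: [0.4944, 0.2809, 0.1822]
ee_rot: [0.001, 0.875, 0.484, 0.006]
contact_force: [0.3, -0.4, 1.0]
width: 0.085
```

```bash
python3 -c "
from h import *
to([.488,.2486,.100],down(59))"
```

```text
t 4.6 pos [0.4944 0.2809 0.1822] F [ 0.31 -0.35  0.99] M [ 0.021 -0.037  0.014] w 0.085 q [ 23.  18.  94.  -0.  67. -35.]
 lin mm [-31.6  11.1  82. ] rot [ 0.44 -0.55 -1.16]
```

Call:
send_rows([
  {"linear": [-0.0105, 0.0037, 0.01], "delta_rot": [0.2, -0.3, -0.6], "fingers": 0.085},
  {"linear": [-0.0105, 0.0037, 0.02], "delta_rot": [0.2, -0.2, -0.5], "fingers": 0.085},
  {"linear": [-0.0105, 0.0037, 0.02], "delta_rot": [0, 0, 0], "fingers": 0.085},
  {"linear": [0, 0, 0.02], "delta_rot": [0, 0, 0], "fingers": 0.085},
  {"linear": [0, 0, 0], "delta_rot": [0, 0, 0], "fingers": 0.085},
  {"linear": [0, 0, 0], "delta_rot": [0, 0, 0], "fingers": 0.085},
])

```text
clock: 5.1
position: [0.487, 0.2473, 0.1079]
ee_rot: [-0.0, 0.87, 0.493, -0.0]
contact_force: [-0.6, 0.0, -0.3]
width: 0.085
```

```bash
python3 -c "
from h import *
to([.488,.2486,.036],down(59))"
```

```text
t 5.1 pos [0.487  0.2473 0.1079] F [-0.57  0.01 -0.3 ] M [-0.023  0.035  0.014] w 0.085 q [ 20.  21. 102.   0.  57. -39.]
 lin mm [ 1.6  0.2 71.9] rot [-0.05  0.03  0.06]
```

Call:
send_rows([
  {"linear": [0.001, 0, 0.02], "delta_rot": [0, 0, 0], "fingers": 0.085},
  {"linear": [0.0006, 0, 0.02], "delta_rot": [0, 0, 0], "fingers": 0.085},
  {"linear": [0, 0, 0.02], "delta_rot": [0, 0, 0], "fingers": 0.085},
  {"linear": [0, 0, 0.01], "delta_rot": [0, 0, 0], "fingers": 0.085},
  {"linear": [0, 0, 0.002], "delta_rot": [0, 0, 0], "fingers": 0.085},
  {"linear": [0, 0, 0], "delta_rot": [0, 0, 0], "fingers": 0.085},
  {"linear": [0, 0, 0], "delta_rot": [0, 0, 0], "fingers": 0.085},
])

```text
clock: 5.68
position: [0.4954, 0.2528, 0.0421]
ee_rot: [0.001, 0.87, 0.493, 0.008]
contact_force: [0.1, -0.1, 0.6]
width: 0.0847
```

Run:
```python
from h import *
to([.488,.2486,.036],down(59))
im=manip.get_image("scene"); cv2.imwrite("pics/g.png",cv2.resize(im[230:320,170:280,::-1],None,fx=6,fy=6,interpolation=cv2.INTER_CUBIC))
```

```text
t 5.68 pos [0.4954 0.2528 0.0421] F [ 0.08 -0.08  0.64] M [ 0.019  0.013 -0.005] w 0.0847 q [ 20.  25. 106.   0.  48. -39.]
 lin mm [-7.5 -4.3  5.9] rot [ 0.54 -0.71  0.14]
```

View pics/g.png

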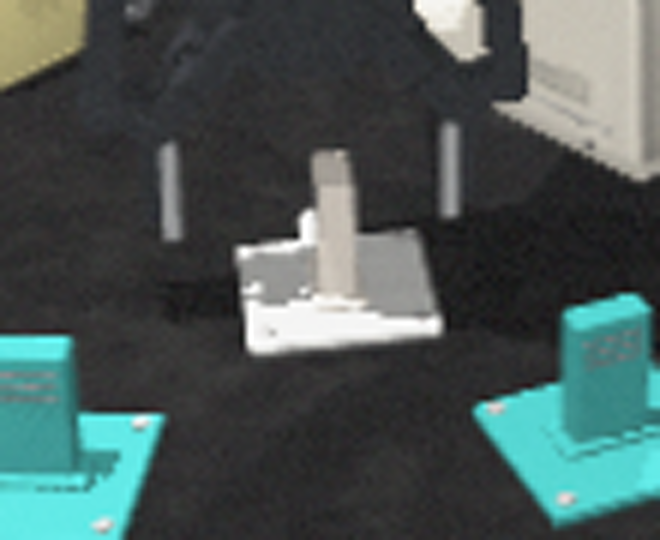

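Call:
send_rows([
  {"linear": [-0.0035, -0.002, 0.003], "delta_rot": [0.3, -0.4, 0], "fingers": 0.085},
  {"linear": [-0.0035, -0.002, 0.003], "delta_rot": [0.2, -0.3, 0], "fingers": 0.085},
  {"linear": [0, 0, 0], "delta_rot": [0, 0, 0], "fingers": 0.085},
])

```text
clock: 5.98
position: [0.4898, 0.2493, 0.0386]
ee_rot: [0.001, 0.87, 0.494, 0.003]
contact_force: [0.1, 0.8, 0.1]
width: 0.0852
```

Run:
```python
from h import *
to([.488,.2486,.036],down(59))
```

```text
t 5.98 pos [0.4898 0.2493 0.0386] F [0.07 0.78 0.07] M [-0.085  0.028  0.047] w 0.0852 q [ 20.  26. 107.  -0.  48. -39.]
 lin mm [-1.6 -1.2  2.5] rot [ 0.21 -0.22  0.16]
```

Call:
send_rows([
  {"linear": [-0.0016, -0.0012, 0.0025], "delta_rot": [0.2, -0.2, 0.1], "fingers": 0.085},
  {"linear": [0, 0, 0], "delta_rot": [0, 0, 0], "fingers": 0.04},
  {"linear": [0, 0, 0], "delta_rot": [0, 0, 0], "fingers": 0.02},
  {"linear": [0, 0, 0], "delta_rot": [0, 0, 0], "fingers": 0.0},
  {"linear": [0, 0, 0], "delta_rot": [0, 0, 0], "fingers": 0.0},
  {"linear": [0, 0, 0], "delta_rot": [0, 0, 0], "fingers": 0.0},
  {"linear": [0, 0, 0], "delta_rot": [0, 0, 0], "fingers": 0.0},
  {"linear": [0, 0, 0], "delta_rot": [0, 0, 0], "fingers": 0.0},
  {"linear": [0, 0, 0], "delta_rot": [0, 0, 0], "fingers": 0.0},
], force=60)

```text
clock: 6.73
position: [0.4881, 0.2485, 0.0366]
ee_rot: [0.0, 0.87, 0.493, 0.001]
contact_force: [0.1, -0.1, -0.1]
width: 0.0116
```

Run:
```python
from h import *
to([.488,.2486,.036],down(59))
```

```text
t 6.73 pos [0.4881 0.2485 0.0366] F [ 0.14 -0.11 -0.07] M [-0.013  0.048  0.018] w 0.0116 q [ 20.  26. 107.   0.  48. -39.]
 lin mm [ 0.  -0.2  0.6] rot [ 0.04 -0.06  0.04]
```

Call:
send_rows([
  {"linear": [0, 0, -0.01], "delta_rot": [0, 0, 0], "fingers": 0.0},
  {"linear": [0, 0, -0.02], "delta_rot": [0, 0, 0], "fingers": 0.0},
  {"linear": [0, 0, -0.03], "delta_rot": [0, 0, 0], "fingers": 0.0},
  {"linear": [0, 0, -0.03], "delta_rot": [0, 0, 0], "fingers": 0.0},
  {"linear": [0, 0, -0.03], "delta_rot": [0, 0, 0], "fingers": 0.0},
  {"linear": [0, 0, -0.03], "delta_rot": [0, 0, 0], "fingers": 0.0},
  {"linear": [0, 0, -0.03], "delta_rot": [0, 0, 0], "fingers": 0.0},
  {"linear": [0, 0, -0.03], "delta_rot": [0, 0, 0], "fingers": 0.0},
  {"linear": [0, 0, -0.03], "delta_rot": [0, 0, 0], "fingers": 0.0},
  {"linear": [0, 0, -0.015], "delta_rot": [0, 0, 0], "fingers": 0.0},
  {"linear": [0, 0, 0], "delta_rot": [0, 0, 0], "fingers": 0.0},
])

```text
clock: 7.65
position: [0.4839, 0.2471, 0.3065]
ee_rot: [-0.001, 0.87, 0.493, -0.004]
contact_force: [0.7, -0.1, -0.4]
width: 0.0112
```

Run:
```python
from h import *
to([.488,-.193,.275],down(-11.5))
```

```text
t 7.65 pos [0.4839 0.2471 0.3065] F [ 0.7  -0.12 -0.36] M [-0.012 -0.034 -0.047] w 0.0112 q [ 20.  12.  85.   0.  84. -39.]
 lin mm [-375.1  230.1   32.4] rot [-5.000e-02  4.400e-01  7.053e+01]
```

Call:
send_rows([
  {"linear": [-0.02, 0.0123, 0], "delta_rot": [0, 0, 0], "fingers": 0.0},
  {"linear": [-0.031, 0.019, 0], "delta_rot": [0, 0, 0], "fingers": 0.0},
  {"linear": [-0.031, 0.019, 0], "delta_rot": [0, 0, 0], "fingers": 0.0},
  {"linear": [-0.031, 0.019, 0], "delta_rot": [0, 0, 0], "fingers": 0.0},
  {"linear": [-0.031, 0.019, 0], "delta_rot": [0, 0, 0], "fingers": 0.0},
  {"linear": [-0.031, 0.019, 0], "delta_rot": [0, 0, 0], "fingers": 0.0},
  {"linear": [-0.031, 0.019, 0], "delta_rot": [0, 0, 0], "fingers": 0.0},
  {"linear": [-0.031, 0.019, 0], "delta_rot": [0, 0, 0], "fingers": 0.0},
  {"linear": [-0.031, 0.019, 0], "delta_rot": [0, 0, 0], "fingers": 0.0},
  {"linear": [-0.031, 0.019, 0], "delta_rot": [0, 0, 0], "fingers": 0.0},
  {"linear": [-0.031, 0.019, 0], "delta_rot": [0, 0, 0], "fingers": 0.0},
  {"linear": [-0.025, 0.015, 0], "delta_rot": [0, 0, 0], "fingers": 0.0},
])

```text
clock: 8.65
position: [0.4806, -0.1783, 0.2953]
ee_rot: [-0.008, 0.867, 0.498, -0.007]
contact_force: [0.7, 0.3, -1.4]
width: 0.0113
```

Call:
send_rows([
  {"linear": [0, 0, 0], "delta_rot": [0, 0, 4], "fingers": 0.0},
  {"linear": [0, 0, 0], "delta_rot": [0, 0, 6.5], "fingers": 0.0},
  {"linear": [0, 0, 0], "delta_rot": [0, 0, 6.5], "fingers": 0.0},
  {"linear": [0, 0, 0], "delta_rot": [0, 0, 6.5], "fingers": 0.0},
  {"linear": [0, 0, 0], "delta_rot": [0, 0, 6.5], "fingers": 0.0},
  {"linear": [0, 0, 0], "delta_rot": [0, 0, 6.5], "fingers": 0.0},
  {"linear": [0, 0, 0], "delta_rot": [0, 0, 6.5], "fingers": 0.0},
  {"linear": [0, 0, 0], "delta_rot": [0, 0, 6.5], "fingers": 0.0},
  {"linear": [0, 0, 0], "delta_rot": [0, 0, 6.5], "fingers": 0.0},
  {"linear": [0, 0, 0], "delta_rot": [0, 0, 6.5], "fingers": 0.0},
  {"linear": [0, 0, 0], "delta_rot": [0, 0, 5], "fingers": 0.0},
  {"linear": [0, 0, 0], "delta_rot": [0, 0, 0], "fingers": 0.0},
])

```text
clock: 9.65
position: [0.4699, -0.1834, 0.2783]
ee_rot: [-0.007, 0.994, -0.103, -0.026]
contact_force: [-0.1, 0.5, -1.1]
width: 0.0112
```

```bash
cat >> h.py <<'E'
FC=np.array([.534,-.193,.063]); YS=-11.5
def stg(slope,lift,turn=0,off=(0,0)): # TCP target: plate underside `lift` above contact plane; turn of tool x from up-slope
    M=R.from_euler("ZY",[YS,-slope],degrees=True)
    Rt=M*R.from_euler("x",180,degrees=True)*R.from_euler("z",-turn,degrees=True)
    return FC+M.apply([off[0],off[1],lift+.0366]),Rt
E
python3 - <<'E'
from h import *
to(*stg(14,.06))
E
```

```text
t 9.65 pos [ 0.4699 -0.1834  0.2783] F [-0.14  0.48 -1.08] M [ 0.027 -0.053 -0.041] w 0.0112 q [-29.  11.  90.  -0.  82. -17.]
 lin mm [ 47.7  -2.6 119.3] rot [-0.45 17.04 -0.43]
```

Call:
send_rows([
  {"linear": [0.008, 0, 0.01], "delta_rot": [0, 3, 0], "fingers": 0.0},
  {"linear": [0.008, 0, 0.01], "delta_rot": [0, 4, 0], "fingers": 0.0},
  {"linear": [0.008, 0, 0.01], "delta_rot": [0, 4, 0], "fingers": 0.0},
  {"linear": [0.008, 0, 0.01], "delta_rot": [-0.4, 4, -0.4], "fingers": 0.0},
  {"linear": [0.005, -0.002, 0.01], "delta_rot": [0, 1.5, 0], "fingers": 0.0},
  {"linear": [0, 0, 0], "delta_rot": [0, 0, 0], "fingers": 0.0},
  {"linear": [0, 0, 0], "delta_rot": [0, 0, 0], "fingers": 0.0},
])

```text
clock: 10.23
position: [0.5066, -0.1868, 0.2229]
ee_rot: [0.01, 0.989, -0.092, 0.116]
contact_force: [-0.7, 0.2, -0.4]
width: 0.0115
```

Run:
```python
from h import *
to(*stg(14,.02))
```

```text
t 10.23 pos [ 0.5066 -0.1868  0.2229] F [-0.67  0.18 -0.41] M [0.06  0.188 0.018] w 0.0115 q [-31.   8. 103.   5.  56. -22.]
 lin mm [-10.3   0.9 105.4] rot [-0.25  0.57  0.83]
```

Call:
send_rows([
  {"linear": [-0.003, 0, 0.01], "delta_rot": [0, 0.3, 0.4], "fingers": 0.0},
  {"linear": [-0.003, 0, 0.018], "delta_rot": [0, 0.3, 0.4], "fingers": 0.0},
  {"linear": [-0.002, 0, 0.018], "delta_rot": [0, 0, 0], "fingers": 0.0},
  {"linear": [-0.002, 0, 0.018], "delta_rot": [0, 0, 0], "fingers": 0.0},
  {"linear": [0, 0, 0.018], "delta_rot": [0, 0, 0], "fingers": 0.0},
  {"linear": [0, 0, 0.01], "delta_rot": [0, 0, 0], "fingers": 0.0},
  {"linear": [0, 0, 0], "delta_rot": [0, 0, 0], "fingers": 0.0},
  {"linear": [0, 0, 0], "delta_rot": [0, 0, 0], "fingers": 0.0},
])

```text
clock: 10.9
position: [0.5209, -0.1906, 0.1313]
ee_rot: [0.011, 0.988, -0.094, 0.121]
contact_force: [-0.4, 0.7, -1.5]
width: 0.0115
```

Run:
```python
from h import *
to(*stg(14,.02))
for c in C: cv2.imwrite(f"pics/{c}1.png",manip.get_image(c)[:,:,::-1])
f=lambda c,x0,y0,w,h,s:cv2.resize(cv2.imread(f"pics/{c}1.png")[y0:y0+h,x0:x0+w],(w*s,h*s),interpolation=cv2.INTER_CUBIC)
cv2.imwrite("pics/a1.png",np.hstack([f("top",340,175,56,80,7),f("scene",318,155,56,80,7)]))
```

```text
t 10.9 pos [ 0.5209 -0.1906  0.1313] F [-0.4   0.68 -1.51] M [ 0.006  0.121 -0.064] w 0.0115 q [-30.  14. 110.   7.  43. -24.]
 lin mm [-3.6 -0.2 12.9] rot [-0.16  0.03  0.63]
```

View pics/a1.png

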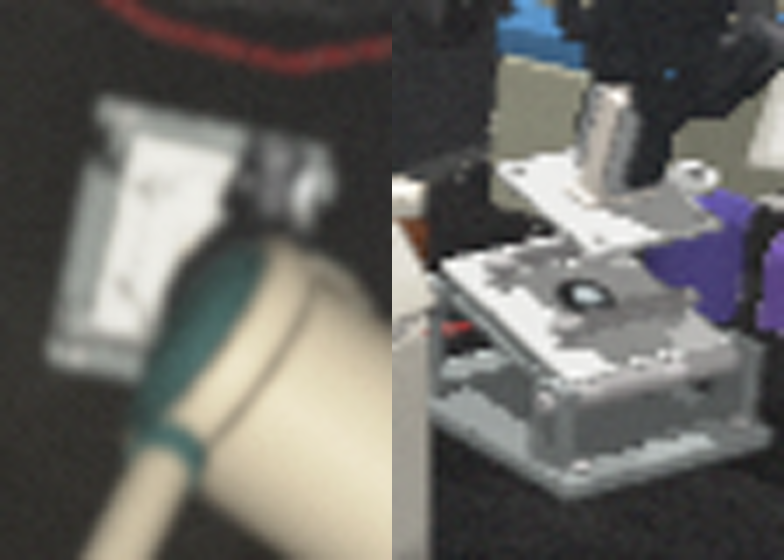

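Run:
```python
from h import *
s,p,Rt=pose()
Rp=Rt*R.from_euler("x",180,degrees=True)*R.from_euler("z",-90,degrees=True) # plate axes: plate y = tool x, plate z=-tool z
print(Rp.as_matrix().round(2).tolist())
org=p+Rt.apply([0,0,.0366])
q=np.array([[-.032,-.032,.005],[-.032,.032,.005],[.032,.032,.005],[.032,-.032,.005],[.045,0,.005]])
u=proj(Rp.apply(q)+org,"scene"); print("pred plate corners crop",((u-[318,155]+.5)*7+[392,0]).round(0).tolist())
x0,y0,w,h=318,165,64,64; S=12
im=cv2.resize(cv2.imread("pics/scene1.png")[y0:y0+h,x0:x0+w],None,fx=S,fy=9,interpolation=cv2.INTER_CUBIC)
def dr(P,col,off=0):
    v=((proj(P,"scene")+off-[x0,y0]+.5)*[S,9]).astype(np.int32); cv2.polylines(im,[v],True,col,1)
dr(Rp.apply(q[:4])+org,(0,0,255))
for sl,col in((13.7,(0,200,0)),(17,(255,0,0))):
    M=Rs(np.radians(-11.5),np.radians(sl)); P=F@M.T+[.534,-.193,.0625]; dr(P,col,[.46,.06])
cv2.imwrite("pics/a2.png",im)
```

```text
[[-0.19, 0.95, -0.24], [-0.98, -0.18, 0.05], [0.0, 0.24, 0.97]]
pred plate corners crop [[596.0, 246.0], [495.0, 159.0], [622.0, 133.0], [725.0, 217.0], [697.0, 169.0]]
```

View pics/a2.png

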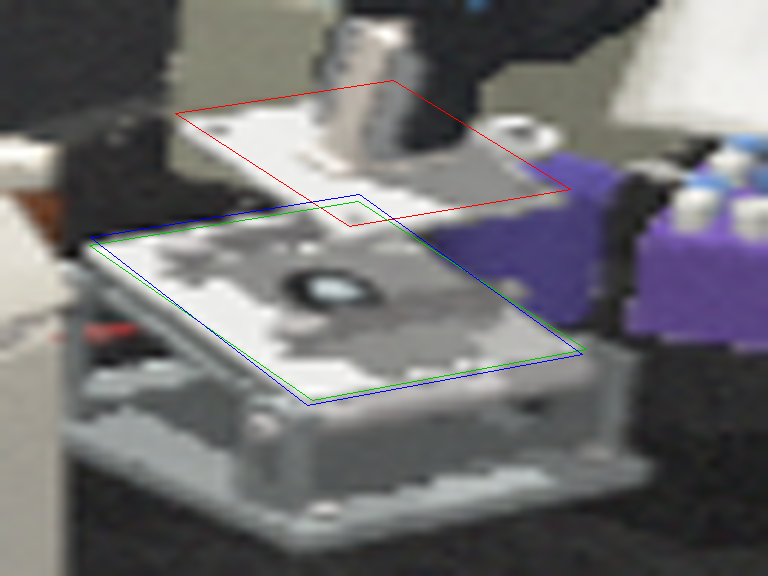

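```bash
cat >> h.py <<'E'
def avg(n=8):
    A=[]
    for _ in range(n):
        manip.get_image("top"); s,p,Rt=pose()
        A.append(np.r_[Rt.inv().apply(s["contact_force"]),Rt.inv().apply(s["moment"])])
    A=np.array(A); print("tool F",A.mean(0)[:3].round(2),"M",A.mean(0)[3:].round(3),"sd",A.std(0).round(3)); return A.mean(0)
E
python3 - <<'E'
from h import *
np.save("base1.npy",avg())
to(*stg(14,.004))
E
```

```text
tool F [-0.29  0.16  1.06] M [ 0.002 -0.164 -0.   ] sd [0.21  0.364 0.41  0.018 0.023 0.018]
t 11.4 pos [ 0.5207 -0.1905  0.1318] F [-0.07  0.04 -0.56] M [ 0.007  0.155 -0.019] w 0.0113 q [-30.  14. 110.   7.  43. -24.]
 lin mm [-3.5 -0.2 29.4] rot [-0.14 -0.06  0.59]
```

Call:
send_rows([
  {"linear": [-0.0015, 0, 0.007], "delta_rot": [0, 0, 0.3], "fingers": 0.0},
  {"linear": [-0.001, 0, 0.007], "delta_rot": [0, 0, 0.3], "fingers": 0.0},
  {"linear": [-0.001, 0, 0.006], "delta_rot": [0, 0, 0], "fingers": 0.0},
  {"linear": [0, 0, 0], "delta_rot": [0, 0, 0], "fingers": 0.0},
  {"linear": [0, 0, 0], "delta_rot": [0, 0, 0], "fingers": 0.0},
])

```text
clock: 11.82
position: [0.522, -0.1907, 0.1093]
ee_rot: [0.011, 0.987, -0.1, 0.122]
contact_force: [-0.2, 0.5, -0.9]
width: 0.0112
```

Run:
```python
from h import *
to(*stg(14,.000))
np.save("base1.npy",avg(10))
```

```text
t 11.82 pos [ 0.522  -0.1907  0.1093] F [-0.21  0.53 -0.91] M [ 0.043  0.146 -0.013] w 0.0112 q [-30.  16. 112.   7.  39. -24.]
 lin mm [ 0.7 -0.1 11.3] rot [-0.14 -0.04 -0.08] 
tool F [-0.48  0.09  1.34] M [-0.001 -0.173  0.006] sd [0.451 0.484 0.468 0.028 0.016 0.026]
```

Now down in small steps, watching the force.

Call:
send_rows([
  {"linear": [0, 0, 0.003], "delta_rot": [0, 0, 0], "fingers": 0.0},
  {"linear": [0, 0, 0.003], "delta_rot": [0, 0, 0], "fingers": 0.0},
  {"linear": [0, 0, 0.002], "delta_rot": [0, 0, 0], "fingers": 0.0},
  {"linear": [0, 0, 0], "delta_rot": [0, 0, 0], "fingers": 0.0},
])

```text
clock: 12.65
position: [0.5246, -0.1914, 0.1022]
ee_rot: [0.011, 0.987, -0.1, 0.123]
contact_force: [0.2, -0.3, -2.1]
width: 0.0113
```

Run:
```python
from h import *
to(*stg(14,.000))
print(avg(4)-np.load("base1.npy"))
```

```text
t 12.65 pos [ 0.5246 -0.1914  0.1022] F [ 0.18 -0.28 -2.06] M [-0.021  0.16  -0.003] w 0.0113 q [-30.  17. 112.   7.  38. -24.]
 lin mm [-0.2 -0.3  3.7] rot [-0.1  -0.18 -0.06] 
tool F [-0.26  0.14  1.27] M [-0.002 -0.191  0.012] sd [0.344 0.243 0.329 0.022 0.015 0.022]
[ 0.21900054  0.04498723 -0.06261655 -0.00057442 -0.01818512  0.00621518]
```

Call:
send_rows([
  {"linear": [0, 0, 0.0015], "delta_rot": [0, 0, 0], "fingers": 0.0},
  {"linear": [0, 0, 0.0015], "delta_rot": [0, 0, 0], "fingers": 0.0},
  {"linear": [0, 0, 0], "delta_rot": [0, 0, 0], "fingers": 0.0},
])

```text
clock: 13.1
position: [0.5257, -0.1918, 0.1002]
ee_rot: [0.012, 0.987, -0.1, 0.124]
contact_force: [-1.7, 0.5, 2.0]
width: 0.0112
```

Run:
```python
from h import *
to(*stg(14,.000))
print(avg(4)-np.load("base1.npy"))
```

```text
t 13.1 pos [ 0.5257 -0.1918  0.1002] F [-1.72  0.48  2.  ] M [0.115 0.334 0.001] w 0.0112 q [-30.  17. 112.   7.  38. -24.]
 lin mm [-0.9 -0.5  1.5] rot [-0.07 -0.27 -0.06] 
tool F [-0.72 -0.08 -1.08] M [ 0.012 -0.286 -0.018] sd [0.223 0.245 0.481 0.02  0.027 0.021]
[-0.24012562 -0.16983294 -2.41112854  0.01372532 -0.11355775 -0.02390932]
```

Call:
send_rows([
  {"linear": [0, 0, 0.001], "delta_rot": [0, 0, 0], "fingers": 0.0},
  {"linear": [0, 0, 0], "delta_rot": [0, 0, 0], "fingers": 0.0},
])

```text
clock: 13.47
position: [0.5259, -0.1918, 0.0997]
ee_rot: [0.012, 0.987, -0.1, 0.124]
contact_force: [-1.7, 0.7, 3.4]
width: 0.0109
```

Run:
```python
from h import *
to(*stg(14,.000))
print(avg(4)-np.load("base1.npy"))
```

```text
t 13.47 pos [ 0.5259 -0.1918  0.0997] F [-1.67  0.72  3.36] M [ 0.128  0.303 -0.012] w 0.0109 q [-30.  17. 112.   7.  38. -24.]
 lin mm [-0.9 -0.5  1. ] rot [-0.06 -0.29 -0.04] 
tool F [-1.31  0.28 -3.71] M [ 0.022 -0.369  0.013] sd [0.526 0.479 0.158 0.036 0.031 0.023]
[-0.82660491  0.19071799 -5.0477542   0.02333907 -0.19574924  0.006919  ]
```

Call:
send_rows([
  {"linear": [-0.0005, 0, 0.0015], "delta_rot": [0, 0, 0], "fingers": 0.0},
  {"linear": [0, 0, 0.001], "delta_rot": [0, 0, 0], "fingers": 0.0},
  {"linear": [0, 0, 0], "delta_rot": [0, 0, 0], "fingers": 0.0},
])

```text
clock: 13.92
position: [0.5262, -0.1919, 0.0982]
ee_rot: [0.012, 0.987, -0.1, 0.124]
contact_force: [-4.5, 1.4, 7.6]
width: 0.0116
```

Run:
```python
from h import *
to(*stg(14,.000))
print(avg(12)-np.load("base1.npy"))
```

```text
t 13.92 pos [ 0.5262 -0.1919  0.0982] F [-4.46  1.42  7.6 ] M [ 0.205  0.528 -0.025] w 0.0116 q [-30.  17. 112.   7.  38. -24.]
 lin mm [-0.9 -0.4 -0.5] rot [-0.05 -0.37 -0.03] 
tool F [-2.04 -0.13 -7.34] M [ 0.069 -0.542  0.04 ] sd [0.612 0.571 0.622 0.027 0.033 0.03 ]
[-1.55797912 -0.21810775 -8.67667575  0.07064421 -0.36924716  0.03404593]
```

Call:
send_rows([
  {"linear": [0.001, 0, 0], "delta_rot": [0, -1.5, 0], "fingers": 0.0},
  {"linear": [0.001, 0, 0], "delta_rot": [0, -1.5, 0], "fingers": 0.0},
  {"linear": [0, 0, 0], "delta_rot": [0, 0, 0], "fingers": 0.0},
])

```text
clock: 14.77
position: [0.5283, -0.1925, 0.1001]
ee_rot: [0.01, 0.99, -0.1, 0.099]
contact_force: [-0.8, 0.3, 3.8]
width: 0.0114
```

Run:
```python
from h import *
to(*stg(14,.000))
print(avg(12)-np.load("base1.npy"))
```

```text
t 14.77 pos [ 0.5283 -0.1925  0.1001] F [-0.84  0.25  3.84] M [-0.058  0.062 -0.008] w 0.0114 q [-29.  18. 109.   5.  42. -21.]
 lin mm [-3.5 -0.6  0.9] rot [-0.01  2.59 -0.05] 
tool F [ 1.55 -0.4  -4.13] M [ 0.081  0.274 -0.007] sd [0.868 0.494 0.292 0.059 0.153 0.019]
[ 2.03223266 -0.49339919 -5.47051109  0.08248607  0.44652155 -0.01332101]
```

Call:
send_rows([
  {"linear": [0, 0, -0.003], "delta_rot": [0, 0, 0], "fingers": 0.0},
  {"linear": [-0.001, 0, -0.003], "delta_rot": [0, 0.5, 0], "fingers": 0.0},
  {"linear": [-0.001, 0, 0], "delta_rot": [0, 0.4, 0], "fingers": 0.0},
  {"linear": [0, 0, 0], "delta_rot": [0, 0, 0], "fingers": 0.0},
  {"linear": [0, 0, 0], "delta_rot": [0, 0, 0], "fingers": 0.0},
])

```text
clock: 15.78
position: [0.5183, -0.1888, 0.1012]
ee_rot: [0.008, 0.99, -0.1, 0.1]
contact_force: [-0.1, 0.1, -1.9]
width: 0.0111
```

```bash
sed -i 's/FC=np.array(.*); YS/FC=np.array([.534,-.193,.0645]); YS/' h.py
python3 - <<'E'
from h import *
to(*stg(12.3,.000))
np.save("base2.npy",avg(12))
to(*stg(12.3,-.002))
E
```

```text
t 15.78 pos [ 0.5183 -0.1888  0.1012] F [-0.14  0.1  -1.94] M [0.04  0.041 0.018] w 0.0111 q [-30.  17. 111.   6.  42. -22.]
 lin mm [8.  1.  2.6] rot [-0.23  0.76 -0.05] 
tool F [-0.35  0.08  1.26] M [ 0.001 -0.122  0.005] sd [0.622 0.508 0.698 0.025 0.039 0.025]
t 16.38 pos [ 0.5197 -0.1894  0.1021] F [ 0.13 -0.32 -0.04] M [-0.009  0.152  0.015] w 0.0114 q [-30.  17. 111.   6.  41. -22.]
 lin mm [6.4 0.7 5.2] rot [-0.19  0.6  -0.04]
```

Call:
send_rows([
  {"linear": [0.003, 0, 0], "delta_rot": [0, 0.3, 0], "fingers": 0.0},
  {"linear": [0.0025, 0, 0], "delta_rot": [0, 0.2, 0], "fingers": 0.0},
  {"linear": [0, 0, 0], "delta_rot": [0, 0, 0], "fingers": 0.0},
  {"linear": [0, 0, 0], "delta_rot": [0, 0, 0], "fingers": 0.0},
])

```text
clock: 16.72
position: [0.5258, -0.1907, 0.1035]
ee_rot: [0.009, 0.989, -0.1, 0.107]
contact_force: [0.4, -0.7, -1.2]
width: 0.0113
```

Run:
```python
from h import *
to(*stg(12.3,-.002))
```

```text
t 16.72 pos [ 0.5258 -0.1907  0.1035] F [ 0.43 -0.66 -1.23] M [0.04  0.12  0.007] w 0.0113 q [-29.  17. 110.   6.  41. -22.]
 lin mm [0.  0.6 5.3] rot [-0.18  0.03 -0.04]
```

Now press straight in along the normal, to about 2 mm past first contact.

Call:
send_rows([
  {"linear": [0, 0, 0.0018], "delta_rot": [0, 0, 0], "fingers": 0.0},
  {"linear": [0, 0, 0.0018], "delta_rot": [0, 0, 0], "fingers": 0.0},
  {"linear": [0, 0, 0.0015], "delta_rot": [0, 0, 0], "fingers": 0.0},
  {"linear": [0, 0, 0], "delta_rot": [0, 0, 0], "fingers": 0.0},
])

```text
clock: 17.05
position: [0.5271, -0.191, 0.0992]
ee_rot: [0.009, 0.989, -0.1, 0.107]
contact_force: [-3.0, 0.2, 5.8]
width: 0.011
```

Run:
```python
from h import *
to(*stg(12.3,-.002))
d=avg(12)-np.load("base2.npy"); print(d,"bar moment",d[4]-.2*d[0])
to(*stg(12.3,-.002))
```

```text
t 17.05 pos [ 0.5271 -0.191   0.0992] F [-2.99  0.22  5.81] M [ 0.024  0.276 -0.008] w 0.011 q [-29.  17. 110.   6.  41. -22.]
 lin mm [-0.4  0.6  0.8] rot [-0.16 -0.03 -0.02] 
tool F [-1.53 -0.31 -5.66] M [ 0.008 -0.371  0.023] sd [0.511 0.237 0.343 0.029 0.018 0.035]
[-1.17848081 -0.39386715 -6.91634028  0.00710411 -0.24833088  0.01832626] bar moment -0.012634717095968667
t 17.65 pos [ 0.5271 -0.191   0.0991] F [-2.44  0.85  5.  ] M [ 0.045  0.395 -0.047] w 0.0112 q [-29.  17. 110.   6.  41. -22.]
 lin mm [-0.4  0.6  0.7] rot [-0.16 -0.03 -0.03]
```

Call:
send_rows([
  {"linear": [0, 0, 0.0008], "delta_rot": [0, 0, 0], "fingers": 0.0},
  {"linear": [0, 0, 0], "delta_rot": [0, 0, 0], "fingers": 0.0},
  {"linear": [0, 0, 0], "delta_rot": [0, 0, 0], "fingers": 0.0},
  {"linear": [0, 0, 0], "delta_rot": [0, 0, 0], "fingers": 0.0},
  {"linear": [0, 0, 0], "delta_rot": [0, 0, 0], "fingers": 0.0},
  {"linear": [0, 0, 0], "delta_rot": [0, 0, 0], "fingers": 0.0},
  {"linear": [0, 0, 0], "delta_rot": [0, 0, 0], "fingers": 0.0},
  {"linear": [0, 0, 0], "delta_rot": [0, 0, 0], "fingers": 0.0},
  {"linear": [0, 0, 0], "delta_rot": [0, 0, 0], "fingers": 0.0},
  {"linear": [0, 0, 0], "delta_rot": [0, 0, 0], "fingers": 0.0},
  {"linear": [0, 0, 0], "delta_rot": [0, 0, 0], "fingers": 0.0},
  {"linear": [0, 0, 0], "delta_rot": [0, 0, 0], "fingers": 0.0},
])

```text
clock: 18.65
position: [0.5271, -0.191, 0.0994]
ee_rot: [0.009, 0.989, -0.1, 0.107]
contact_force: [-2.8, 0.4, 4.3]
width: 0.0108
```

Run:
```python
from h import *
to(*stg(12.3,-.002))
d=avg(6)-np.load("base2.npy"); print(d,"bar moment",d[4]-.2*d[0])
f=lambda c,x0,y0,w,h,s:cv2.resize(manip.get_image(c)[y0:y0+h,x0:x0+w,::-1],(w*s,h*s),interpolation=cv2.INTER_CUBIC)
cv2.imwrite("pics/p1.png",f("scene",316,160,64,64,9))
```

```text
t 18.65 pos [ 0.5271 -0.191   0.0994] F [-2.8   0.36  4.33] M [ 0.089  0.334 -0.013] w 0.0108 q [-29.  17. 110.   6.  41. -22.]
 lin mm [-0.4  0.6  1. ] rot [-0.15 -0.06 -0.02] 
tool F [-1.67 -0.42 -4.82] M [ 0.018 -0.336  0.004] sd [0.647 0.392 0.436 0.031 0.017 0.037]
[-1.31505623e+00 -5.00908420e-01 -6.08331826e+00  1.75695464e-02
 -2.13737787e-01 -8.52586613e-04] bar moment 0.04927345939384581
```

View pics/p1.png

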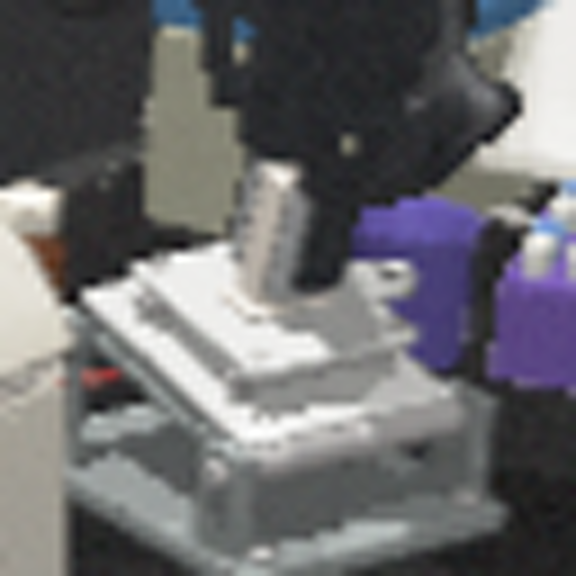

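Call:
send_rows([
  {"linear": [0, 0, -0.005], "delta_rot": [0, 0, 0], "fingers": 0.0},
  {"linear": [0, 0, -0.01], "delta_rot": [0, 0, 0], "fingers": 0.0},
  {"linear": [0, 0, -0.015], "delta_rot": [0, 0, 0], "fingers": 0.0},
  {"linear": [0, 0, -0.015], "delta_rot": [0, 0, 0], "fingers": 0.0},
  {"linear": [0, 0, -0.01], "delta_rot": [0, 0, 0], "fingers": 0.0},
  {"linear": [0, 0, -0.005], "delta_rot": [0, 0, 0], "fingers": 0.0},
  {"linear": [0, 0, 0], "delta_rot": [0, 0, 0], "fingers": 0.0},
  {"linear": [0, 0, 0], "delta_rot": [0, 0, 3], "fingers": 0.0},
  {"linear": [0, 0, 0], "delta_rot": [0, 0, 6], "fingers": 0.0},
  {"linear": [0, 0, 0], "delta_rot": [0, 0, 6], "fingers": 0.0},
  {"linear": [0, 0, 0], "delta_rot": [0, 0, 6], "fingers": 0.0},
  {"linear": [0, 0, 0], "delta_rot": [0, 0, 6], "fingers": 0.0},
])

```text
clock: 20.0
position: [0.5127, -0.1879, 0.1589]
ee_rot: [-0.017, 0.935, -0.338, 0.104]
contact_force: [0.5, 0.1, -1.4]
width: 0.0112
```

Run:
```python
from h import *
to(*stg(12.3,.05,-90))
```

```text
t 20.0 pos [ 0.5127 -0.1879  0.1589] F [ 0.52  0.15 -1.42] M [ 0.054  0.165 -0.058] w 0.0112 q [-30.  12. 107.   5.  49.   7.]
 lin mm [ 1.5  0.1 10.3] rot [4.000e-02 3.000e-01 6.178e+01]
```

Call:
send_rows([
  {"linear": [0, 0, 0], "delta_rot": [0, 0, 6], "fingers": 0.0},
  {"linear": [0, 0, 0], "delta_rot": [0, 0, 6], "fingers": 0.0},
  {"linear": [0, 0, 0], "delta_rot": [0, 0, 6], "fingers": 0.0},
  {"linear": [0, 0, 0], "delta_rot": [0, 0, 6], "fingers": 0.0},
  {"linear": [0, 0, 0], "delta_rot": [0, 0, 6], "fingers": 0.0},
  {"linear": [0, 0, 0], "delta_rot": [0, 0, 6], "fingers": 0.0},
  {"linear": [0, 0, 0], "delta_rot": [0, 0, 6], "fingers": 0.0},
  {"linear": [0, 0, 0], "delta_rot": [0, 0, 6], "fingers": 0.0},
  {"linear": [0, 0, 0], "delta_rot": [0, 0, 6], "fingers": 0.0},
  {"linear": [0, 0, 0], "delta_rot": [0, 0, 5], "fingers": 0.0},
  {"linear": [0, 0, 0], "delta_rot": [0, 0, 0], "fingers": 0.0},
  {"linear": [0, 0, 0], "delta_rot": [0, 0, 0], "fingers": 0.0},
])

```text
clock: 21.0
position: [0.5094, -0.1859, 0.1507]
ee_rot: [0.066, -0.627, 0.772, -0.074]
contact_force: [0.5, 1.2, -0.7]
width: 0.0113
```

Run:
```python
from h import *
to(*stg(12.3,.006,-90))
```

```text
t 21.0 pos [ 0.5094 -0.1859  0.1507] F [ 0.54  1.17 -0.67] M [ 0.011  0.148 -0.038] w 0.0113 q [-30.  13. 108.   5.  49.  69.]
 lin mm [ 2.4 -7.3 46.9] rot [ 0.96  0.48 -0.37]
```

Call:
send_rows([
  {"linear": [0.001, -0.003, 0.008], "delta_rot": [0.5, 0.2, -0.2], "fingers": 0.0},
  {"linear": [0.001, -0.002, 0.01], "delta_rot": [0.4, 0.2, -0.2], "fingers": 0.0},
  {"linear": [0, -0.001, 0.01], "delta_rot": [0, 0, 0], "fingers": 0.0},
  {"linear": [0, 0, 0.006], "delta_rot": [0, 0, 0], "fingers": 0.0},
  {"linear": [0, 0, 0.002], "delta_rot": [0, 0, 0], "fingers": 0.0},
  {"linear": [0, 0, 0], "delta_rot": [0, 0, 0], "fingers": 0.0},
  {"linear": [0, 0, 0], "delta_rot": [0, 0, 0], "fingers": 0.0},
])

```text
clock: 21.58
position: [0.5224, -0.1903, 0.1136]
ee_rot: [0.067, -0.633, 0.767, -0.082]
contact_force: [-0.9, 0.5, -0.3]
width: 0.0115
```

Run:
```python
from h import *
to(*stg(12.3,.003,-90))
np.save("base3.npy",avg(12))
to(*stg(12.3,.003,-90))
```

```text
t 21.58 pos [ 0.5224 -0.1903  0.1136] F [-0.88  0.52 -0.27] M [ 0.016  0.117 -0.016] w 0.0115 q [-30.  16. 110.   6.  43.  68.]
 lin mm [ 0.4 -1.2 10.9] rot [0.16 0.12 0.6 ] 
tool F [-0.01  0.32  1.11] M [-0.144  0.012  0.014] sd [0.384 0.534 0.592 0.033 0.032 0.028]
t 22.18 pos [ 0.5225 -0.1904  0.1139] F [ 0.72 -0.09 -1.49] M [0.075 0.214 0.002] w 0.0115 q [-30.  16. 110.   6.  43.  68.]
 lin mm [ 0.3 -1.  11.2] rot [0.11 0.1  0.58]
```

Call:
send_rows([
  {"linear": [0, 0, 0.003], "delta_rot": [0, 0, 0.3], "fingers": 0.0},
  {"linear": [0, -0.001, 0.003], "delta_rot": [0, 0, 0.3], "fingers": 0.0},
  {"linear": [0, 0, 0.003], "delta_rot": [0, 0, 0], "fingers": 0.0},
  {"linear": [0, 0, 0.002], "delta_rot": [0, 0, 0], "fingers": 0.0},
  {"linear": [0, 0, 0], "delta_rot": [0, 0, 0], "fingers": 0.0},
  {"linear": [0, 0, 0], "delta_rot": [0, 0, 0], "fingers": 0.0},
])

```text
clock: 22.68
position: [0.526, -0.191, 0.1019]
ee_rot: [0.068, -0.629, 0.77, -0.081]
contact_force: [0.0, 0.5, -0.6]
width: 0.0112
```

Run:
```python
from h import *
to(*stg(12.3,-.002,-90))
```

```text
t 22.68 pos [ 0.526  -0.191   0.1019] F [ 0.02  0.53 -0.59] M [-0.031  0.139 -0.007] w 0.0112 q [-29.  17. 110.   6.  41.  68.]
 lin mm [ 0.3 -0.1  3.7] rot [ 0.14  0.1  -0.09]
```

Call:
send_rows([
  {"linear": [0, 0, 0.0015], "delta_rot": [0.1, 0.1, 0], "fingers": 0.0},
  {"linear": [0, 0, 0.0015], "delta_rot": [0, 0, 0], "fingers": 0.0},
  {"linear": [0, 0, 0.0015], "delta_rot": [0, 0, 0], "fingers": 0.0},
])

```text
clock: 22.93
position: [0.527, -0.1913, 0.0983]
ee_rot: [0.068, -0.629, 0.77, -0.083]
contact_force: [-4.4, 1.9, 8.4]
width: 0.0109
```

Run:
```python
from h import *
to(*stg(12.3,-.002,-90))
d=avg(12)-np.load("base3.npy"); print(d.round(3),"bar moment x",d[3]+.2*d[1], "along y",d[4]-.2*d[0])
to(*stg(12.3,-.002,-90))
```

```text
t 22.93 pos [ 0.527  -0.1913  0.0983] F [-4.38  1.91  8.38] M [0.147 0.409 0.008] w 0.0109 q [-29.  18. 111.   6.  40.  68.]
 lin mm [ 0.3  0.2 -0.1] rot [-0.   -0.01 -0.08] 
tool F [-0.18  2.12 -7.17] M [-0.44  -0.118  0.016] sd [0.47  0.507 0.347 0.013 0.036 0.028]
[-1.700e-01  1.805e+00 -8.281e+00 -2.960e-01 -1.300e-01  2.000e-03] bar moment x 0.06488234695025863 along y -0.09608704911319713
t 23.53 pos [ 0.527  -0.1913  0.0986] F [-3.36  0.66  6.28] M [0.211 0.395 0.023] w 0.0117 q [-29.  18. 111.   6.  40.  68.]
 lin mm [0.3 0.2 0.3] rot [-0.02 -0.02 -0.08]
```

Call:
send_rows([
  {"linear": [0, 0.0004, 0.0005], "delta_rot": [0.7, 0, 0], "fingers": 0.0},
  {"linear": [0, 0, 0.0005], "delta_rot": [0, 0, 0], "fingers": 0.0},
])

```text
clock: 23.7
position: [0.5266, -0.1912, 0.099]
ee_rot: [0.072, -0.628, 0.77, -0.088]
contact_force: [-2.7, 0.6, 5.9]
width: 0.0112
```

Run:
```python
from h import *
to(*stg(13,-.002,-90))
d=avg(12)-np.load("base3.npy"); print(d.round(3),"bar moment x",d[3]+.2*d[1])
to(*stg(13,-.002,-90))
x0,y0,w,h,S=316,160,64,64,9
im=cv2.resize(manip.get_image("scene")[y0:y0+h,x0:x0+w,::-1],None,fx=S,fy=S,interpolation=cv2.INTER_CUBIC); raw=im.copy()
def dr(P,col): cv2.polylines(im,[((proj(P,"scene")+[.46,.06]-[x0,y0]+.5)*S).astype(np.int32)],True,col,1)
s,p,Rt=pose(); Rp=Rt*R.from_euler("x",180,degrees=True)*R.from_euler("z",-90,degrees=True)
dr(Rp.apply([[-.032,-.032,.005],[-.032,.032,.005],[.032,.032,.005],[.032,-.032,.005]])+p+Rt.apply([0,0,.0366]),(0,0,255))
dr(F@Rs(np.radians(-11.5),np.radians(13)).T+FC,(0,200,0))
cv2.imwrite("pics/f.png",cv2.resize(np.hstack([raw,im]),(800,400)))
```

```text
t 23.7 pos [ 0.5266 -0.1912  0.099 ] F [-2.73  0.62  5.86] M [0.186 0.443 0.032] w 0.0112 q [-30.  17. 111.   6.  39.  68.]
 lin mm [0.3 0.4 0.8] rot [-0.09 -0.04 -0.04] 
tool F [ 0.1   1.8  -5.77] M [-0.422 -0.094  0.028] sd [0.374 0.489 0.626 0.025 0.031 0.016]
[ 0.114  1.484 -6.874 -0.278 -0.107  0.014] bar moment x 0.01889743197279764
t 24.3 pos [ 0.5266 -0.1913  0.099 ] F [-2.42 -0.12  5.64] M [ 0.184  0.39  -0.007] w 0.0114 q [-30.  17. 111.   6.  39.  68.]
 lin mm [0.2 0.4 0.7] rot [-0.05 -0.03 -0.04]
```

View pics/f.png

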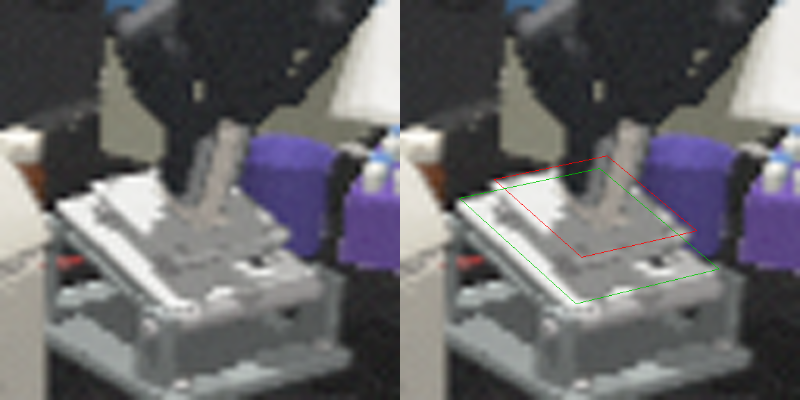

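Run:
```python
from h import *
x0,y0,w,h,S=326,172,54,40,14
a=np.mean([manip.get_image("scene")[y0:y0+h,x0:x0+w,::-1].astype(float) for _ in range(4)],0)
im=cv2.resize(np.clip(a*1.15,0,255).astype(np.uint8),None,fx=S,fy=S,interpolation=cv2.INTER_CUBIC)
s,p,Rt=pose(); Rp=Rt*R.from_euler("x",180,degrees=True)*R.from_euler("z",-90,degrees=True)
for q,col in(([[-.032,-.032,.005],[-.032,.032,.005],[.032,.032,.005],[.032,-.032,.005]],(0,0,255)),([[.054,0,.005],[.045,.009,.005],[.045,-.009,.005]],(255,0,0))):
    for u in (proj(Rp.apply(q)+p+Rt.apply([0,0,.0366]),"scene")+[.46,.06]-[x0,y0]+.5)*S: cv2.circle(im,tuple(u.astype(int)),3,col,-1)
cv2.imwrite("pics/z.png",im)
```

```text
(no output)
```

View pics/z.png

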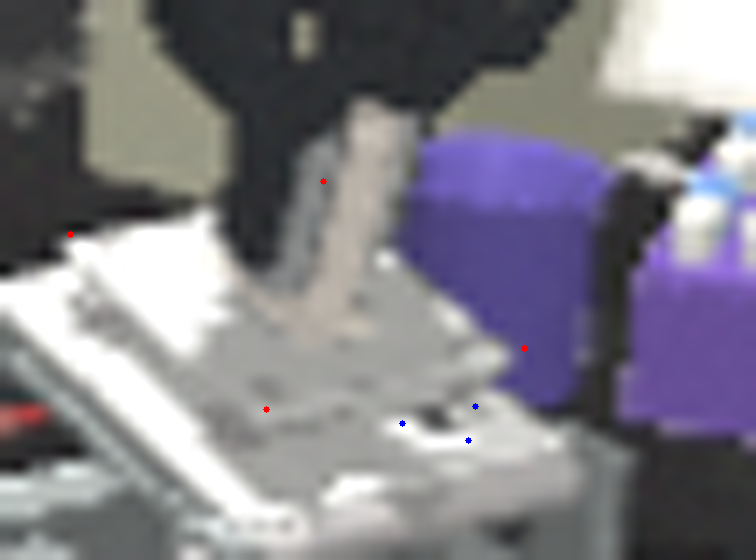

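```bash
python3 -c "
from h import *
to(*stg(13,-.002,-90)); d=avg(4)-np.load('base3.npy'); print(d.round(2)); print(manip.sign_off())"
```

```text
t 24.55 pos [ 0.5266 -0.1912  0.099 ] F [-3.35  1.9   4.66] M [0.157 0.37  0.047] w 0.0114 q [-30.  17. 111.   6.  39.  68.]
 lin mm [0.3 0.4 0.7] rot [-0.05 -0.03 -0.04] 
tool F [-0.15  1.83 -5.84] M [-0.417 -0.108 -0.014] sd [0.471 0.53  0.405 0.025 0.007 0.027]
[-0.14  1.51 -6.95 -0.27 -0.12 -0.03]
the job is handed in; nothing more can be done
None
```

I did both presses and handed the job in at about 24.8 s on the robot's clock, with the plate still gripped and pressed. The hand-in reports no verdict.

- **First press:** I took the white plate by its tab and carried it over the photometer. I pressed it on both bars with the lug level, at a tilt of about 12.3°, with 6 to 7 N for over 1.5 s.
- **Turn and second press:** I lifted it about 60 mm, turned it a quarter turn so the lug points down the slope, and pressed it again at about 13°.

**Last checks:**
- The total press was about 7 N, and the grip was shut on the tab at 11.4 mm.
- The tool was within 1 mm and 0.1° of the pose I was aiming for. That target rests on the stage position found in the images, good to about 2 mm.
- The last close-up showed the plate parallel to the face, centred, and with the lug down the slope.

**Disagreements:**
- The slope estimates differed: about 13.7° from the images, 11.5 to 12° by feel in the first press, and 12.5 to 15° by feel in the second. I chose values between them, inside the 3.4° tolerance of all of these.
- A steady sideways load of about 1.5 N down the slope made the moment readings less certain.
- The force on each bar was not measured separately. I worked it out to be at least 2 N on each.

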